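# Feed the flat offcuts through the drum sander with the push stick

## Task

First turn the sander's depth knob exactly three clicks clockwise from where it stands and let go of it. Then take the push stick off its two hooks and feed every flat offcut (two or three; not the thick one) through under the hood from the infeed side, lying lengthwise in the channel and pushed from behind with the stick, never by hand once it has started under the hood, until each lies on the outfeed bed wholly clear of the hood (leave them there). Finally hang the push stick back on both hooks, and leave the thick offcut and the other things about where they are.

Things in the scene. Friction and masses are not known exactly. Their poses are not given: they have to be found in the camera images.
- sander: bench drum sander, fixed: aluminium bed 730 x 110 x 20 mm under a grey hood. Origin on the bench under the hood's centre; own -y is the feed direction (about world -y, to the robot's right), z up. Along the bed a channel 56 mm wide, floor 20 mm above the bench, between steel lips 6 mm thick, 10 mm high on the infeed, 30 mm on the outfeed. Motor behind the hood: x 0.055 to 0.124, y +-0.026, z to 0.084.
- mouth (a point): centre of the hood's mouth (infeed side) at the channel floor: sander local (0, 0.035, 0.020), axes as the sander's. The hood is 110 mm wide, 70 mm long (y +0.035 to -0.035), its top 110 mm above the bench; opening 56 mm wide, 36 mm high above the floor. The infeed channel runs from here 325 mm to its open end (+y): room for three offcuts end to end.
- exit (a point): centre of the hood's exit at the channel floor: sander local (0, -0.035, 0.020), axes as the sander's. The outfeed channel runs from here 322 mm (towards -y) to an end stop as high as the side lips there, 30 mm: room for three offcuts end to end.
- depth_knob (a joint): angle (rad) of the depth knob on top of the hood, axis vertical through the sander's origin. Starts at 0 (pointer along sander +y, at a long tick), grows clockwise seen from above; travel -0.70 to 2.45. Click-stops every 20 degrees (0.349): let go, it springs into the nearest; about 0.06 N m carries it over. The second long tick is at three clicks (1.047).
- knob_grip (a point): grip point of the depth knob, on its axis at mid-height of its grip bar, 134 mm above the bench. Bar 42 long (along the point's own y, pointer end +y) x 16 wide x 26 mm high, flat-sided, on a disc of 21 mm radius whose top is 13 mm below the point.
- stick_grip (a point): middle of the handle bar of the loose push stick (wood, about 0.18 kg), 80 mm above its underside; z up, own -y towards its pushing tip. It balances within 10 mm of this point. Handle: bar 102 long (along y) x 18 wide x 20 mm high on two 12 mm thick posts centred 45 mm ahead and behind; window under the bar 78 long, 52 mm high.
- push_stick: the push stick; origin at the underside, 80 mm below stick_grip, same axes. Sole 34 wide x 18 mm high, flat below, from the tip at y = -0.165 to y = +0.070. Steel heel on its rear end, y 0.050 to 0.070, top 52 mm above the underside. The sole fits under the hood, the handle does not.
- hook_stand: stand fixed to the bench, base 110 x 110 x 12 mm, with two hooks of 10 mm round steel at local y = +-0.030: each rises at x = 0.047, runs level at 110 mm height to x = -0.028 (its free end, towards the robot) and turns up to x = -0.034, topmost 132 mm. Origin on the bench below the hanging handle bar, z up.
- hang_point (a point): hook_stand local (0, 0, 0.125), axes as the stand's: where stick_grip is while the stick hangs, its handle bar lying across both hooks, along y, tip towards -y. To take it off: lift 20 to 35 mm, then draw it 60 mm or more towards local -x. The hooks pass through the handle window with 4 mm to spare either side along the bar.
- flat_0_c (a point): flat pine offcut 90 long x 45 wide x 30 mm high, about 0.06 kg (one of the three may be absent). Point at its centre, 15 mm above its underside; long side along its own y axis. Starts flat on the bench in front of the infeed, long side about along world x, in a row with the thick offcut, in any order.
- flat_0: the same offcut; origin at the centre of its underside, same axes.
- flat_1_c (a point): flat pine offcut 90 long x 45 wide x 30 mm high, about 0.06 kg (one of the three may be absent). Point at its centre, 15 mm above its underside; long side along its own y axis. Starts flat on the bench in front of the infeed, long side about along world x, in a row with the thick offcut, in any order.
- flat_1: the same offcut; origin at the centre of its underside, same axes.
- flat_2_c (a point): flat pine offcut 90 long x 45 wide x 30 mm high, about 0.06 kg (one of the three may be absent). Point at its centre, 15 mm above its underside; long side along its own y axis. Starts flat on the bench in front of the infeed, long side about along world x, in a row with the thick offcut, in any order.
- flat_2: the same offcut; origin at the centre of its underside, same axes.
- thick_c (a point): the thick pine offcut, 120 long x 38 wide x 38 mm high: too thick for the hood, not part of the job. Point at its centre, 19 mm above its underside; long side along its own y axis.
- glue_tube: a tube of glue, 96 mm long, lying behind the sander; bystander. Origin at its underside's centre.
- pliers: pliers, 169 mm long, lying behind the outfeed; bystander. Origin at the underside's centre.
- tape: a roll of tape, 104 mm across, 25 mm high, lying behind the infeed; bystander. Origin at the underside's centre.
Things that resemble listed ones, but are neither listed nor needed, are in the scene too. Leave any black or red look-alike of the flat_2 alone.

How it is judged:
By the outcome, as a careful person would: the job done as asked, in the order asked, and still so for the second after the job is handed in, with the robot touching nothing.
Of flat_0, flat_1, flat_2 only 2 to 3 are there at a start; the rules pass over those that are not, and their reading is None.
At some moment in a run one of flat_0, flat_1, flat_2 may be knocked a few centimetres aside while the robot is not near it.
It also fails if it takes over 210 s, if anything falls off the work surface, if the arm or the gripper's body presses on something with over 40 N, if the wrist force passes 120 N, or if a joint passes its speed limit or range.

## Robot

A 6-joint arm with a two-finger parallel gripper is mounted at the origin on a cart in front of the work surface, level with it; the furniture and walls round the work are solid. World frame = base frame: x ahead of the robot, y to its left, z up, the work surface at z = 0. Lengths are in m, angles in rad, forces in N, time in s.
With the tool pointing down it reaches from about 0.35 to 0.875 m from the base axis. Payload 4.2 kg.
Tool frame: the origin (TCP) lies at the very end of the fingers, on their centre line; the grasp point (between the pads) lies 19 mm behind it; z points along the fingers, y is the line along which they close (so a half turn about z gives the same grasp; the last joint's range is limited). The gripper opens to 87 mm and grips with 3 to 60 N. Pads are 19 mm wide; open, the fingers measure 117 mm over their backs; the gripper's body (75 mm by 190 mm) begins 51 mm behind the grasp point.
Start: joints at [-0.846, 0.385, 0.008, 0, -1.194, -0.259], TCP at [0.281, -0.558, 0.223] pointing down, gripper open.
Joint ranges: [-3.14, 3.14], [-1.21, 2.06], [-1.07, 1.41], [-3.16, 2.05], [-2.99, -0.16], [-3.1, 3.1]. Speed limits (rad/s): [2.79, 2.79, 3.14, 3.14, 3.14, 3.14].

## Interface

Orientations are given as a 3x3 rotation matrix whose columns are the frame's x, y, z axes.
In Python, from bench import ctrl, viewer, finish_job gives the robot as it stands.
- The arm moves only by the shell command python3 -m creep 'ROWS' [OPENING] [FORCE]. ROWS is JSON, a list of rows, each a list of 4 numbers: the shift along the tool's x, y, z in m, then the turn about the tool's z in degrees. In form: [[x, y, z, roll], ...]. A call has 1 to 20 rows; each row is the pose to reach, as a shift and turn from the pose commanded when the call began, along the tool's axes at that moment; what a row does not reach only later rows make up. A row lasts 1/12 s, in which the tool goes at most 41.7 mm and 7.16 degrees, less where a joint would pass 70% of its speed; a pose out of reach is approached as far as the arm can. A call with a gripper value outside its range is refused whole. OPENING is the closure in counts, from 0 (fully open) to 255 (shut), set as the call begins (- or left out, the last holds). The fingers move at their own pace and stop on an object; FORCE is the grip in N (left out, the last holds). Time passes only in rows, so rows that repeat a pose let the fingers close. It gives the time, the measured TCP pose, the force, the opening and the grip force at its end, in the units of the state.
- ctrl.observe(): the state, without advancing time (a new reading comes with each control period).
- viewer.grab_frame(name): name is "side" or "top"; returns (picture, depth): 384x512x3 uint8, blue, green, red; 384x512 float32, m along the optical axis (not along the pixel's ray), 0 where there is no reading.
- viewer.camera_model(name): a dict with "fx", "fy", "cx", "cy" (pixels), "extrinsics" (4x4, takes a point from camera to world coordinates). Camera axes: x right, y up, looking along -z (the intrinsics and any distortion apply to the point x, -y, -z); pixel columns grow to the right and rows downward; lengths in m; the calibration is good to about 2 mm. A picture is of the moment at which its call begins. camera_model takes no time and is no camera call.
- finish_job(): hands the job in; it is judged then, once.
The state is a dict: "time": time; "joint_positions": joint angles; "joint_vel": joint speeds; "effort": joint torques, N m; "tool_pos": TCP position; "tcp_rot": TCP orientation; "wrist_force": force on the tool from outside, world axes, zero at the start; "torque": the same for the moment, N m; "width": opening from 0.0 (shut) to 1.0 (fully open); "finger_force": force on a finger pad.
Only numpy, scipy, OpenCV 4.12 (cv2) and the standard library are available. Lean on these libraries where they do the work, as an engineer would, in place of code of your own. Each camera call takes 0.05 s, during which the arm holds its last target. There are 200 camera calls.

## Working session

There is one attempt and no reset: what is moved stays moved. The work goes in short steps, Python scripts to look and compute and a shell command to move; the robot and the scene stay as the last step left them, time stands still between calls to the robot, and variables do not carry over. Pictures are saved under pics/ and viewed, at most 14 in all, crops included, and the job is handed in when it is done.

```bash
ls; mkdir -p pics; cat > h.py <<'E'
import numpy as np, cv2
from bench import ctrl, viewer
def grab(n):
    p,d=viewer.grab_frame(n); return p,d
def world(n,u,v,d):
    m=viewer.camera_model(n); z=d
    c=np.array([(u-m['cx'])/m['fx']*z,-(v-m['cy'])/m['fy']*z,-z,1]); return (np.array(m['extrinsics'])@c)[:3]
def cloud(n,d):
    v,u=np.mgrid[:d.shape[0],:d.shape[1]]; m=viewer.camera_model(n)
    c=np.stack([(u-m['cx'])/m['fx']*d,-(v-m['cy'])/m['fy']*d,-d,np.ones_like(d)],-1)
    return (c@np.array(m['extrinsics']).T)[...,:3]
def plane(n,u,v,h):
    E=np.array(viewer.camera_model(n)['extrinsics']); a=world(n,u,v,1.0); o=E[:3,3]
    return o+(a-o)*(h-o[2])/(a-o)[2]
E
python3 - <<'E'
from h import *
for n in ('top','side'):
    p,d=grab(n); cv2.imwrite(f'pics/{n}0.png',cv2.resize(p,(800,600))); np.savez(f'{n}0.npz',p=p,d=d)
    print(viewer.camera_model(n))
print(ctrl.observe())
E
```

```text
pics
{'fx': 445.644357850085, 'fy': 445.644357850085, 'cx': 255.6403631801327, 'cy': 186.57376091212546, 'extrinsics': array([[ 0.01970403,  0.99537155, -0.09405971,  0.41485541],
       [-0.99971746,  0.0208659 ,  0.01138489,  0.13348268],
       [ 0.01329483,  0.09380881,  0.99550146,  1.72063438],
       [ 0.        ,  0.        ,  0.        ,  1.        ]])}
{'fx': 382.04145850508127, 'fy': 382.04145850508127, 'cx': 253.45854095770989, 'cy': 193.6293108351741, 'extrinsics': array([[ 0.90010218,  0.22689568, -0.37193335, -0.05230539],
       [-0.43538497,  0.43709397, -0.78701257, -1.17647162],
       [-0.01599993,  0.87032592,  0.49221621,  0.92793124],
       [ 0.        ,  0.        ,  0.        ,  1.        ]])}
{'time': 0.1, 'joint_positions': array([-8.46395584e-01,  3.85487707e-01,  6.76165727e-03, -4.21758745e-04,
       -1.19403570e+00, -2.58574214e-01]), 'joint_vel': array([ 0.00041824, -0.00164806,  0.00431405,  0.00137944,  0.00093069,
        0.00133664]), 'effort': array([ 5.94296798e-04, -3.91690207e+01,  1.87934750e+01,  4.23182979e+00,
        1.34891242e-02, -6.67323161e-05]), 'tool_pos': array([ 0.28047449, -0.55792   ,  0.22156579]), 'tcp_rot': array([[-8.93520422e-01, -4.49021423e-01, -1.00873683e-03],
       [-4.49022539e-01,  8.93518752e-01,  1.73176351e-03],
       [ 1.23726356e-04,  2.00031163e-03, -9.99997992e-01]]), 'wrist_force': array([ 0.67734915,  0.70982958, -0.38394487]), 'torque': array([-0.01751408, -0.00566163, -0.02908871]), 'finger_force': 0.0, 'width': 1.004229118030581}
```

View pics/top0.png

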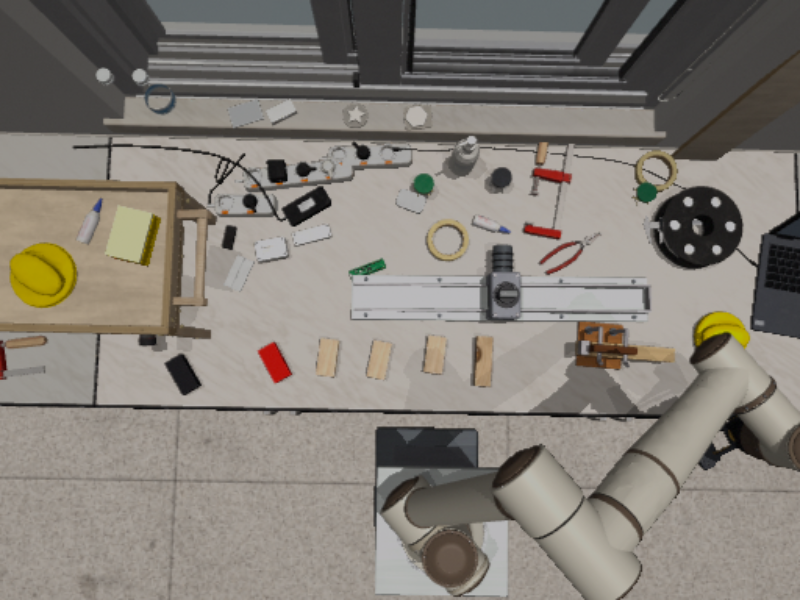

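View pics/side0.png

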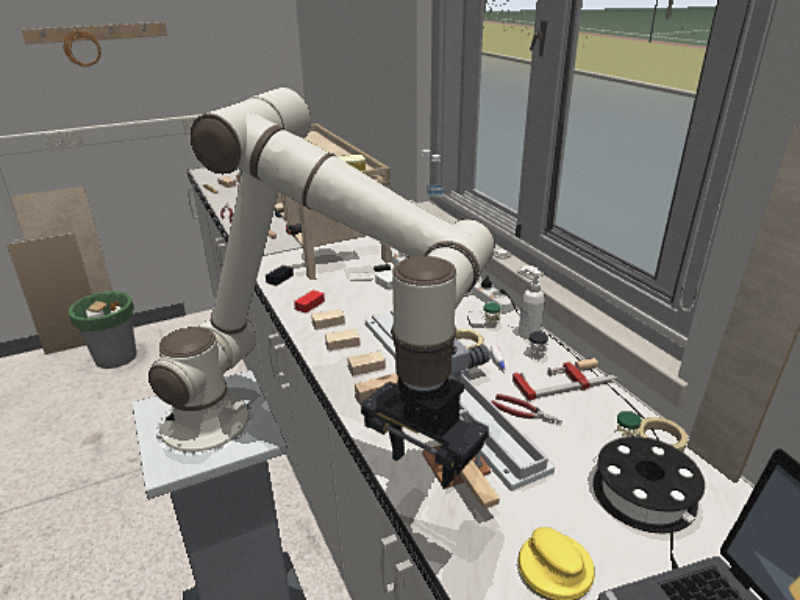

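Top view (800x600 px): flats at (328,357), (379,360) and (434,355), thick offcut at (483,360), hook stand and stick at about (620,350), knob at (505,294). The red and black look-alikes are on the left. In the side view the arm hides the stand.

```bash
cat >> h.py <<'E'
def blocks(p,d,n='top',xr=(.3,.6),yr=(-.2,.6),zr=(.012,.06)):
    P=cloud(n,d); hsv=cv2.cvtColor(p,cv2.COLOR_BGR2HSV)
    m=((hsv[...,0]>8)&(hsv[...,0]<28)&(hsv[...,1]>60)&(P[...,2]>zr[0])&(P[...,2]<zr[1])&(P[...,0]>xr[0])&(P[...,0]<xr[1])&(P[...,1]>yr[0])&(P[...,1]<yr[1])).astype(np.uint8)
    N,L,S,C=cv2.connectedComponentsWithStats(m)
    for i in range(1,N):
        if S[i,4]<60: continue
        q=P[L==i]; h=np.median(q[:,2]); q=q[abs(q[:,2]-h)<.006]
        (c,wh,a)=cv2.minAreaRect((q[:,:2]*1000).astype(np.float32))
        b=cv2.boxPoints((c,wh,a)); e=b[1]-b[0]; f=b[2]-b[1]; l=e if np.linalg.norm(e)>np.linalg.norm(f) else f
        ang=np.degrees(np.arctan2(l[1],l[0]));ang=(ang+90)%180-90
        print('block xy',np.round(c,1),'med',np.round(np.median(q[:,:2],0)*1000,1),'size',np.round(wh,1),'top',round(h*1000,1),'long-ang from x',round(ang,1),'n',len(q))
E
python3 - <<'E'
from h import *
f=np.load('top0.npz');p,d=f['p'],f['d'];P=cloud('top',d)
blocks(p,d,yr=(-.1,.7))
# sander bed edges
Z=P[...,2]
for y in (.3,.2,.1,-.1,-.2,-.35):
    pass
def prof(y):
    m=(abs(P[...,1]-y)<.003)&(P[...,0]>.4)&(P[...,0]<.75)
    q=P[m];q=q[np.argsort(q[:,0])];print('y',y,[(round(a*1000),round(b*1000)) for a,b in q[:,[0,2]] if .012<b<.2][::1])
for y in (.25,.12,-.25,-.35): prof(y)
# knob & hood
m=(Z>.1)&(Z<.2)&(P[...,0]>.45)&(P[...,0]<.72)&(abs(P[...,1]+.06)<.1);q=P[m]
print('hood',q.min(0),q.max(0))
for lo,hi in((.1,.117),(.118,.135),(.135,.16)):
    r=q[(q[:,2]>lo)&(q[:,2]<hi)]; print(lo,len(r),r.mean(0) if len(r) else '',r.min(0),r.max(0))
    if len(r)>4: print(cv2.minAreaRect((r[:,:2]*1000).astype(np.float32)))
cv2.imwrite('pics/c1.png',np.hstack([cv2.resize(p[150:210,290:350],(400,400),interpolation=2),cv2.resize(p[195:245,360:440],(400*8//5//2*1+80,400),interpolation=2)]))
E
```

```text
block xy [423.8  27.8] med [423.  27.] size [42.5 87.6] top 28.2 long-ang from x -6.6 n 226
block xy [412.1 -85. ] med [406.2 -85.9] size [ 30.  117.4] top 36.1 long-ang from x -1.9 n 206
block xy [411.7 286.3] med [412.1 286.7] size [44.3 87.1] top 29.0 long-ang from x -6.6 n 208
block xy [408.3 162.7] med [408.8 162.4] size [44.5 87.2] top 29.0 long-ang from x -9.9 n 205
y 0.25 [(723, 15)]
y 0.12 [(509, 19), (509, 15), (512, 22), (513, 17), (516, 23), (516, 19), (521, 12), (524, 15), (528, 22), (531, 27), (535, 23), (539, 25), (543, 17), (547, 20), (550, 23), (555, 17), (558, 19), (562, 23), (566, 21), (570, 18), (574, 15), (578, 19), (582, 19), (585, 20), (589, 23), (592, 30), (596, 27), (601, 23), (601, 18), (605, 20), (605, 21), (608, 23), (609, 18), (612, 20), (613, 18), (616, 21), (617, 17)]
y -0.25 [(516, 16), (520, 20), (520, 21), (523, 25), (528, 20), (528, 16), (531, 24), (532, 18), (534, 42), (534, 35), (537, 51), (537, 48), (543, 21), (547, 22), (551, 20), (554, 21), (555, 18), (558, 27), (558, 19), (562, 20), (566, 18), (573, 26), (574, 19), (578, 16), (581, 23), (582, 
[... 1664 characters left out ...]
969999   0.15452769]
0.1 412 [ 0.56492851 -0.12716532  0.10906931] [ 0.51197852 -0.15990359  0.10040664] [ 0.61951986 -0.0969999   0.11688904]
((565.6950073242188, -128.73980712890625), (107.19571685791016, 63.04545974731445), 0.41517767310142517)
0.118 46 [ 0.56352084 -0.13076152  0.12302686] [ 0.52980755 -0.15395506  0.11827879] [ 0.59850607 -0.10313034  0.12952366]
((568.7510375976562, -126.8631820678711), (68.13055419921875, 39.948150634765625), 31.578481674194336)
0.135 47 [ 0.56573296 -0.12973984  0.14432515] [ 0.55905805 -0.14993961  0.13520779] [ 0.571749   -0.11025026  0.15452769]
((565.3775024414062, -130.13467407226562), (12.353530883789062, 39.733036041259766), 0.562504768371582)
```

View pics/c1.png

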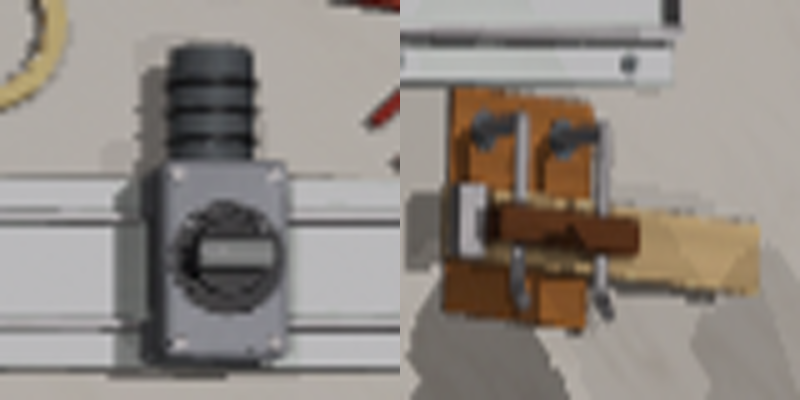

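Left crop: knob bar horizontal (along world y), axis near the middle of the hood. Right crop: stick hanging across both hooks, heel to the left (+y), tip to the right. Next come the sander yaw and the stand pose.

```bash
python3 - <<'E'
from h import *
f=np.load('top0.npz');p,d=f['p'],f['d'];P=cloud('top',d)
g=cv2.cvtColor(p,cv2.COLOR_BGR2GRAY).astype(float)
E=viewer.camera_model('top')
def px(w):
    M=np.linalg.inv(np.array(E['extrinsics']))@np.r_[w,1]; return E['cx']+E['fx']*M[0]/-M[2], E['cy']-E['fy']*M[1]/-M[2]
for x0,h in ((.532,.025),(.595,.025)):
  for ys in (np.arange(.22,-.06,-.02),np.arange(-.2,-.46,-.02)):
    out=[]
    for y in ys:
        u,v=px([x0,y,h]);u=int(round(u));r=np.arange(int(v)-6,int(v)+7)
        w=g[r,u]; k=np.argmin(w); k=min(max(k,1),len(w)-2)
        a=(w[k-1]-w[k+1])/(2*(w[k-1]-2*w[k]+w[k+1])+1e-9); out.append(plane('top',u,r[k]+a,h)[:2])
    out=np.array(out)*1000; c=np.polyfit(out[:,1],out[:,0],1); res=out[:,0]-np.polyval(c,out[:,1]); k=abs(res)<4;c=np.polyfit(out[k,1],out[k,0],1);print(x0,'x at mid',np.polyval(c,ys.mean()*1000),'slope',c[0],np.std(res))
# stand base colour
hsv=cv2.cvtColor(p,cv2.COLOR_BGR2HSV)
m=(hsv[...,0]>4)&(hsv[...,0]<16)&(hsv[...,1]>150)&(P[...,1]<-.25)&(P[...,1]>-.5)&(P[...,0]>.35)&(P[...,0]<.55)
lo=m&(P[...,2]<.025)
v,u=np.nonzero(lo);q=np.array([plane('top',a,b,.012) for a,b in zip(u,v)]);print('base',cv2.minAreaRect((q[:,:2]*1000).astype(np.float32)),q.min(0),q.max(0))
hi=(P[...,2]>.12)&(P[...,2]<.16)&(hsv[...,1]>90)&(P[...,1]<-.25)&(P[...,1]>-.5)&(P[...,0]>.35)&(P[...,0]<.55)
v,u=np.nonzero(hi);q=np.array([plane('top',a,b,.135) for a,b in zip(u,v)]);print('bar',len(q),cv2.minAreaRect((q[:,:2]*1000).astype(np.float32)),q.mean(0))
hk=(P[...,2]>.1)&(P[...,2]<.14)&(hsv[...,1]<90)&(P[...,1]<-.25)&(P[...,1]>-.5)&(P[...,0]>.35)&(P[...,0]<.55)
n,L,S,C=cv2.connectedComponentsWithStats(hk.astype(np.uint8))
for i in range(1,n):
    if S[i,4]>3:
        v,u=np.nonzero(L==i);q=np.array([plane('top',a,b,.115) for a,b in zip(u,v)]);print('hook',S[i,4],q.min(0),q.max(0),np.median(q,0))
for n,x in (('bar',.135),): pass
# hood edges by depth, top at .11
m=(abs(P[...,2]-.11)<.012)&(P[...,0]>.45)&(P[...,0]<.7)&(abs(P[...,1]+.13)<.08)
v,u=np.nonzero(m);q=np.array([plane('top',a,b,.11) for a,b in zip(u,v)]);print('hood',cv2.minAreaRect((q[:,:2]*1000).astype(np.float32)))
m=(P[...,2]>.133)&(P[...,2]<.16)&(P[...,0]>.5)&(P[...,0]<.62)&(abs(P[...,1]+.13)<.04)
v,u=np.nonzero(m);q=np.array([plane('top',a,b,.147) for a,b in zip(u,v)]);print('knob',cv2.minAreaRect((q[:,:2]*1000).astype(np.float32)),q.mean(0))
E
```

```text
0.532 x at mid 529.5203673972264 slope -0.009666329212779863 6.847098778991328
0.532 x at mid 534.453206568466 slope -0.003306823732191466 6.543170666519178
0.595 x at mid -103.07462454753892 slope -4.991792442642636 11.478244418657072
0.595 x at mid 597.2713037792969 slope -0.010780687921779235 0.382700791617038
base ((456.19561767578125, -378.0826110839844), (105.74239349365234, 106.41780090332031), 86.39020538330078) [ 0.40100747 -0.43189218  0.012     ] [ 0.51098784 -0.3233263   0.012     ]
bar 146 ((435.0514221191406, -376.3151550292969), (100.12312316894531, 39.01230239868164), 89.63569641113281) [ 0.44369071 -0.37692702  0.135     ]
hook 32 [ 0.45509763 -0.35420158  0.115     ] [ 0.49492908 -0.34665682  0.115     ] [ 0.47683024 -0.35037123  0.115     ]
hook 33 [ 0.45265424 -0.41226446  0.115     ] [ 0.49249053 -0.40457956  0.115     ] [ 0.4708176  -0.40847595  0.115     ]
hook 25 [ 0.40850546 -0.35357031  0.115     ] [ 0.43719182 -0.34275998  0.115     ] [ 0.42283657 -0.34650147  0.115     ]
hook 23 [ 0.40612691 -0.41496708  0.115     ] [ 0.43122613 -0.40054595  0.115     ] [ 0.41673264 -0.4077762   0.115     ]
hood ((565.31494140625, -130.09628295898438), (106.77767181396484, 65.78881072998047), 0.42394912242889404)
knob ((565.3662719726562, -129.2657012939453), (10.70815658569336, 39.34361267089844), 1.1967387199401855) [ 0.56547912 -0.12929483  0.147     ]<stdin>:14: RankWarning: Polyfit may be poorly conditioned
```

```bash
cat >> h.py <<'E'
def rel(*T):
    s=ctrl.observe();R=s['tcp_rot'];p=s['tool_pos']; yaw=np.degrees(np.arctan2(R[1,1],R[0,1]))
    print('t',round(s['time'],1),'tcp',np.round(p,4),'yaw_y',round(yaw,2),'j6',round(s['joint_positions'][5],2),'w',round(s['width'],3),'F',np.round(s['wrist_force'],1))
    for t in T: print(t,'->',np.round(R.T@(np.array(t[:3])-p),4),'roll',round((yaw-t[3]+180)%360-180,2) if len(t)>3 else '')
E
python3 - <<'E'
from h import *
a,b=plane('top',380,223.5,.135),plane('top',407.6,224.6,.135);print('bar ends',a,b)
E
python3 -m creep '[[0,0,-0.02,-7],[0,0,-0.04,-14],[0,0,-0.05,-21],[0,0,-0.05,-28],[0,0,-0.05,-35],[0,0,-0.05,-42],[0,0,-0.05,-49],[0,0,-0.05,-56],[0,0,-0.05,-63],[0,0,-0.05,-63.9],[0,0,-0.05,-63.9],[0,0,-0.05,-63.9]]' 0 20
python3 -c "
from h import *
rel((.5655,-.130,.2,180.6),(.5655,-.130,.125,180.6))"
```

```text
bar ends [ 0.44195209 -0.3298683   0.135     ] [ 0.44000536 -0.42850055  0.135     ]
time: 1.1
tool_pos: [0.2807, -0.5583, 0.2722]
tcp_rot: [[0.008, -1.0, -0.0], [-1.0, -0.008, 0.001], [-0.001, 0.0, -1.0]]
wrist_force: [-0.9, -0.6, 0.2]
width: 0.998
finger_force: 0.0
t 1.1 tcp [ 0.2807 -0.5583  0.2722] yaw_y -179.56 j6 0.85 w 0.998 F [-0.9 -0.6  0.2]
(0.5655, -0.13, 0.2, 180.6) -> [-0.426  -0.2882  0.0724] roll -0.16
(0.5655, -0.13, 0.125, 180.6) -> [-0.426  -0.2882  0.1474] roll -0.16
```

```bash
python3 -m creep '[[-0.03,-0.02,0,0],[-0.06,-0.04,0,0],[-0.09,-0.06,0,0],[-0.12,-0.08,0,0],[-0.15,-0.1,0,0],[-0.18,-0.12,0,0],[-0.21,-0.14,0,0],[-0.24,-0.16,0,0],[-0.27,-0.18,0,0],[-0.3,-0.2,0,0],[-0.33,-0.22,0,0],[-0.36,-0.24,0,0],[-0.39,-0.26,0.02,0],[-0.41,-0.28,0.04,0],[-0.42,-0.285,0.06,0],[-0.426,-0.288,0.072,0],[-0.426,-0.288,0.072,0],[-0.426,-0.288,0.072,0],[-0.426,-0.288,0.072,0]]'
python3 -c "
from h import *
rel((.5655,-.130,.125,180.6))
p,d=grab('side');cv2.imwrite('pics/s1.png',cv2.resize(p[120:340,200:440],(720,660))[:600])"
```

```text
time: 2.68
tool_pos: [0.5648, -0.13, 0.2017]
tcp_rot: [[0.009, -1.0, 0.002], [-1.0, -0.009, -0.001], [0.001, -0.002, -1.0]]
wrist_force: [0.1, -0.1, 0.4]
width: 0.999
finger_force: 0.0
t 2.7 tcp [ 0.5648 -0.13    0.2017] yaw_y -179.46 j6 -0.04 w 0.999 F [ 0.1 -0.1  0.4]
(0.5655, -0.13, 0.125, 180.6) -> [-0.     -0.0006  0.0767] roll -0.06
```

View pics/s1.png

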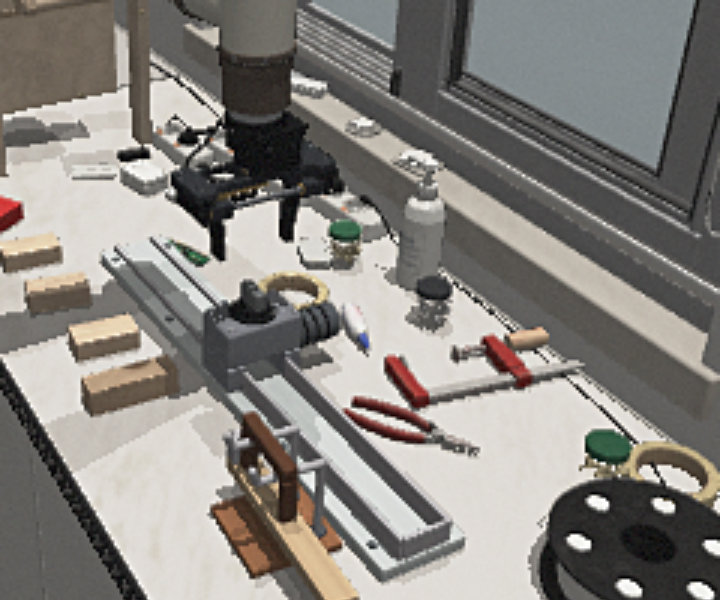

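The side view shows the open fingers straddling the air above the knob (crop px 250,290) and the stick hanging at about (270,470). I'll descend and grip.

```bash
python3 -m creep '[[0,0,0.025,0],[0,0,0.05,0],[0,0,0.065,0],[0,0,0.072,0],[0,0,0.0755,0],[0,0,0.0755,0],[0,0,0.0755,0]]'
python3 -m creep '[[0,0,0,0],[0,0,0,0],[0,0,0,0],[0,0,0,0],[0,0,0,0],[0,0,0,0],[0,0,0,0],[0,0,0,0],[0,0,0,0],[0,0,0,0],[0,0,0,0],[0,0,0,0]]' 255 20
```

```text
time: 3.32
tool_pos: [0.5652, -0.1298, 0.1265]
tcp_rot: [[0.01, -1.0, 0.003], [-1.0, -0.01, -0.0], [0.0, -0.003, -1.0]]
wrist_force: [-0.3, 0.3, 0.6]
width: 0.999
finger_force: 0.0
time: 4.32
tool_pos: [0.5656, -0.1294, 0.1252]
tcp_rot: [[0.01, -1.0, 0.003], [-1.0, -0.01, -0.0], [0.0, -0.003, -1.0]]
wrist_force: [1.1, 0.3, -3.1]
width: 0.186
finger_force: 20.0
```

```bash
python3 -m creep '[[0,0,0,5],[0,0,0,10],[0,0,0,15],[0,0,0,20],[0,0,0,25],[0,0,0,30],[0,0,0,35],[0,0,0,40],[0,0,0,45],[0,0,0,50],[0,0,0,55],[0,0,0,59],[0,0,0,60.5],[0,0,0,60.5],[0,0,0,60.5]]'
python3 -m creep '[[0,0,0,0],[0,0,0,0],[0,0,0,0],[0,0,0,0],[0,0,0,0],[0,0,0,0],[0,0,0,0],[0,0,0,0],[0,0,-0.02,0],[0,0,-0.05,0],[0,0,-0.08,0],[0,0,-0.12,0],[0,0,-0.15,0],[0,0,-0.15,0],[0,0,-0.15,0]]' 0
```

```text
time: 5.57
tool_pos: [0.5691, -0.1313, 0.1252]
tcp_rot: [[-0.865, -0.502, 0.01], [-0.502, 0.865, -0.003], [-0.007, -0.008, -1.0]]
wrist_force: [11.0, -8.3, -8.9]
width: 0.182
finger_force: 20.0
time: 6.82
tool_pos: [0.5651, -0.1293, 0.2773]
tcp_rot: [[-0.865, -0.501, 0.005], [-0.501, 0.865, 0.0], [-0.005, -0.002, -1.0]]
wrist_force: [-0.9, 0.0, -2.0]
width: 1.0
finger_force: 0.0
```

```bash
python3 -c "
from h import *
rel((.5655-.03,.2,.3,180))"
```

```text
t 6.8 tcp [ 0.5651 -0.1293  0.2773] yaw_y 120.09 j6 -1.1 w 1.0 F [-0.9  0.  -2. ]
(0.5355, 0.2, 0.3, 180) -> [-0.1396  0.2997 -0.0227] roll -59.91
```

```bash
python3 -c "
from h import *
rel((.55,.24,.277,83.4))"
python3 -m creep '[[-0.03,0.015,0,7],[-0.06,0.03,0,14],[-0.09,0.045,0,21],[-0.115,0.08,0,28],[-0.13,0.11,0,35],[-0.15,0.14,0,36.7],[-0.16,0.17,0,36.7],[-0.17,0.2,0,36.7],[-0.175,0.23,0,36.7],[-0.175,0.26,0,36.7],[-0.175,0.29,0,36.7],[-0.175,0.31,0,36.7],[-0.175,0.325,0,36.7],[-0.175,0.325,0,36.7],[-0.175,0.325,0,36.7]]'
python3 - <<'E'
from h import *
p,d=grab('top');blocks(p,d,yr=(-.15,.7));np.savez('top1.npz',p=p,d=d)
ps,ds=grab('side')
cv2.imwrite('pics/t1.png',np.hstack([cv2.resize(p[160:220,280:340],(400,400),interpolation=2),cv2.resize(p[195:245,360:440],(400,400),interpolation=2)]))
rel((.4235,.0275,.10,83.4))
P=cloud('top',d)
m=(P[...,2]>.133)&(P[...,2]<.16)&(P[...,0]>.5)&(P[...,0]<.62)&(abs(P[...,1]+.13)<.04)
v,u=np.nonzero(m);q=np.array([plane('top',a,b,.147) for a,b in zip(u,v)]);print('knob',cv2.minAreaRect((q[:,:2]*1000).astype(np.float32)),q.mean(0))
E
```

```text
t 6.8 tcp [ 0.5651 -0.1293  0.2773] yaw_y 120.09 j6 -1.1 w 1.0 F [-0.9  0.  -2. ]
(0.55, 0.24, 0.277, 83.4) -> [-0.1721  0.3271  0.0004] roll 36.69
time: 8.07
tool_pos: [0.5519, 0.2398, 0.2734]
tcp_rot: [[-0.994, 0.114, -0.003], [0.114, 0.994, -0.002], [0.002, -0.002, -1.0]]
wrist_force: [-0.2, -0.7, -0.4]
width: 1.0
finger_force: 0.0
block xy [423.9  28.1] med [426.2  27.1] size [42.8 87.7] top 28.8 long-ang from x -5.8 n 214
block xy [411.6 -90.6] med [410.3 -90.4] size [ 38.1 117.4] top 36.3 long-ang from x -2.2 n 268
block xy [412.1 286.3] med [413.7 287.6] size [44.  86.7] top 28.5 long-ang from x -5.8 n 221
block xy [409.4 162.6] med [405.2 162.8] size [44.3 89.3] top 28.6 long-ang from x -9.5 n 233
t 8.2 tcp [0.5527 0.2389 0.274 ] yaw_y 83.37 j6 -2.36 w 1.001 F [ 0.3 -0.7  0.3]
(0.4235, 0.0275, 0.1, 83.4) -> [ 0.1036 -0.2246  0.1744] roll -0.03
knob ((565.1658935546875, -130.10586547851562), (41.303802490234375, 17.222393035888672), 31.41706085205078) [ 0.56520537 -0.13052617  0.147     ]
```

View pics/t1.png

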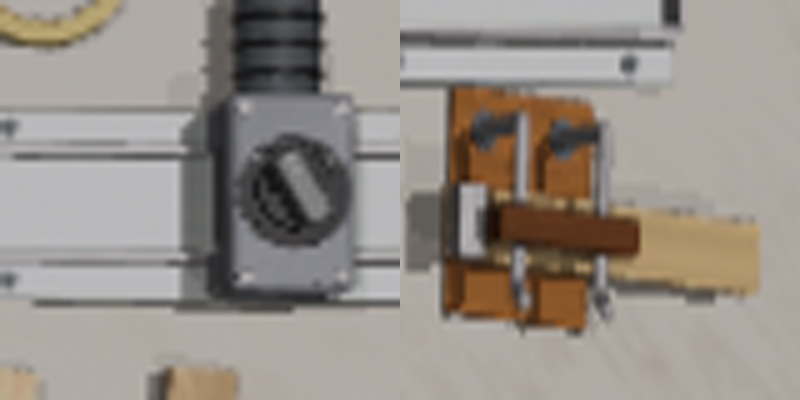

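The knob now points about 60° clockwise of where it was, so three clicks. All blocks are where they were. Now block A.

```bash
python3 -m creep '[[0.015,-0.03,0.01,0],[0.03,-0.06,0.02,0],[0.045,-0.09,0.04,0],[0.06,-0.12,0.06,0],[0.075,-0.15,0.08,0],[0.09,-0.18,0.1,0],[0.1,-0.21,0.12,0],[0.1036,-0.2246,0.15,0],[0.1036,-0.2246,0.18,0],[0.1036,-0.2246,0.21,0],[0.1036,-0.2246,0.235,0],[0.1036,-0.2246,0.252,0],[0.1036,-0.2246,0.258,0],[0.1036,-0.2246,0.26,0],[0.1036,-0.2246,0.26,0],[0.1036,-0.2246,0.26,0]]'
python3 -m creep '[[0,0,0,0],[0,0,0,0],[0,0,0,0],[0,0,0,0],[0,0,0,0],[0,0,0,0],[0,0,0,0],[0,0,0,0],[0,0,-0.02,0],[0,0,-0.05,0],[0,0,-0.08,0],[0,0,-0.08,0],[0,0,-0.08,0]]' 255 25
python3 -c "
from h import *
rel((.5655-.0107*.22,-.13+.092,.0365,180.6))"
```

```text
time: 9.5
tool_pos: [0.4249, 0.0284, 0.0159]
tcp_rot: [[-0.993, 0.115, 0.002], [0.115, 0.993, 0.001], [-0.002, 0.001, -1.0]]
wrist_force: [-0.1, -0.6, -0.7]
width: 1.003
finger_force: 0.0
time: 10.58
tool_pos: [0.4249, 0.0288, 0.0964]
tcp_rot: [[-0.993, 0.115, 0.004], [0.115, 0.993, 0.002], [-0.004, 0.002, -1.0]]
wrist_force: [-0.8, -0.4, -0.5]
width: 0.511
finger_force: 25.0
t 10.6 tcp [0.4249 0.0288 0.0964] yaw_y 83.38 j6 -2.14 w 0.511 F [-0.8 -0.4 -0.5]
(0.563146, -0.038000000000000006, 0.0365, 180.6) -> [-0.1448 -0.0506  0.0603] roll -97.22
```

```bash
python3 -m creep '[[-0.01,-0.003,0,-7],[-0.02,-0.006,0,-14],[-0.03,-0.01,0,-21],[-0.04,-0.014,0,-28],[-0.05,-0.017,0,-35],[-0.06,-0.02,0,-42],[-0.07,-0.024,0,-49],[-0.08,-0.028,0,-56],[-0.09,-0.031,0,-63],[-0.1,-0.035,0,-70],[-0.11,-0.038,0,-77],[-0.12,-0.042,0,-84],[-0.13,-0.045,0,-91],[-0.14,-0.049,0,-97.2],[-0.146,-0.0508,0,-97.2],[-0.146,-0.0508,0,-97.2],[-0.146,-0.0508,0,-97.2]]'
python3 -c "
from h import *
rel((.5645,-.038,.036,180.6))"
```

```text
time: 12.0
tool_pos: [0.5623, -0.0391, 0.0937]
tcp_rot: [[0.007, -1.0, -0.003], [-1.0, -0.007, -0.0], [0.0, 0.003, -1.0]]
wrist_force: [-0.2, 0.3, -0.7]
width: 0.516
finger_force: 25.0
t 12.0 tcp [ 0.5623 -0.0391  0.0937] yaw_y -179.59 j6 -0.21 w 0.516 F [-0.2  0.3 -0.7]
(0.5645, -0.038, 0.036, 180.6) -> [-0.0011 -0.0024  0.0577] roll -0.19
```

```bash
python3 -m creep '[[-0.001,-0.0024,0.015,0],[-0.001,-0.0024,0.035,0],[-0.001,-0.0024,0.048,0],[-0.001,-0.0024,0.054,0],[-0.001,-0.0024,0.0575,0],[-0.001,-0.0024,0.0575,0],[-0.001,-0.0024,0.0575,0]]'
python3 -m creep '[[0,0,0,0],[0,0,0,0],[0,0,0,0],[0,0,0,0],[0,0,0,0],[0,0,0,0],[0,0,-0.015,0],[0,0,-0.04,0],[0,0,-0.07,0],[0,0,-0.1,0],[0,0,-0.1,0],[0,0,-0.1,0]]' 0
python3 -c "
from h import *
rel((.409,.1627,.1,80.3))"
```

```text
time: 12.58
tool_pos: [0.5659, -0.0378, 0.0381]
tcp_rot: [[0.01, -1.0, 0.001], [-1.0, -0.01, 0.0], [0.0, -0.001, -1.0]]
wrist_force: [0.3, -0.1, -0.8]
width: 0.511
finger_force: 25.0
time: 13.58
tool_pos: [0.5668, -0.0377, 0.1397]
tcp_rot: [[0.01, -1.0, 0.005], [-1.0, -0.01, 0.001], [-0.001, -0.005, -1.0]]
wrist_force: [-0.1, 0.2, -0.9]
width: 1.0
finger_force: 0.0
t 13.6 tcp [ 0.5668 -0.0377  0.1397] yaw_y -179.41 j6 -0.21 w 1.0 F [-0.1  0.2 -0.9]
(0.409, 0.1627, 0.1, 80.3) -> [-0.202   0.1559  0.0392] roll 100.29
```

```bash
python3 -m creep '[[-0.014,0.011,0,7],[-0.028,0.022,0,14],[-0.042,0.032,0,21],[-0.056,0.043,0,28],[-0.07,0.054,0,35],[-0.084,0.065,0,42],[-0.098,0.075,0,49],[-0.112,0.086,0,56],[-0.126,0.097,0,63],[-0.14,0.108,0,70],[-0.154,0.118,0,77],[-0.168,0.13,0,84],[-0.182,0.14,0,91],[-0.195,0.15,0,98],[-0.202,0.156,0,100.3],[-0.202,0.156,0,100.3],[-0.202,0.156,0,100.3]]'
python3 - <<'E'
from h import *
p,d=grab('top');blocks(p,d,yr=(-.15,.7))
rel((.409,.1627,.014,80.3))
E
```

```text
time: 15.0
tool_pos: [0.4069, 0.1622, 0.1367]
tcp_rot: [[-0.986, 0.167, -0.002], [0.167, 0.986, -0.001], [0.001, -0.001, -1.0]]
wrist_force: [0.4, -0.3, -0.1]
width: 1.002
finger_force: 0.0
block xy [565.  -35.9] med [562.9 -34.6] size [42.3 87.2] top 48.0 long-ang from x -88.8 n 225
block xy [411.9 -91. ] med [410.1 -90.3] size [ 38.7 117.1] top 35.9 long-ang from x -1.3 n 279
block xy [413.1 292.7] med [413.9 293.5] size [33.6 88. ] top 29.4 long-ang from x -4.6 n 170
t 15.1 tcp [0.4072 0.1621 0.1369] yaw_y 80.36 j6 -2.49 w 0.997 F [-0.5 -0.3 -0.2]
(0.409, 0.1627, 0.014, 80.3) -> [-0.0018  0.001   0.1229] roll 0.06
```

```bash
python3 -m creep '[[-0.002,0.001,0.03,0],[-0.002,0.001,0.06,0],[-0.002,0.001,0.09,0],[-0.002,0.001,0.11,0],[-0.002,0.001,0.119,0],[-0.002,0.001,0.1225,0],[-0.002,0.001,0.1225,0],[-0.002,0.001,0.1225,0]]'
python3 -m creep '[[0,0,0,0],[0,0,0,0],[0,0,0,0],[0,0,0,0],[0,0,0,0],[0,0,0,0],[0,0,0,0],[0,0,0,0],[0,0,-0.02,0],[0,0,-0.05,0],[0,0,-0.08,0],[0,0,-0.08,0],[0,0,-0.08,0]]' 255 25
python3 -c "
from h import *
rel((.5635,.0565,.036,180.6))"
```

```text
time: 15.72
tool_pos: [0.4102, 0.163, 0.0153]
tcp_rot: [[-0.986, 0.169, 0.0], [0.169, 0.986, 0.0], [-0.0, 0.0, -1.0]]
wrist_force: [0.6, -0.3, 0.5]
width: 0.999
finger_force: 0.0
time: 16.8
tool_pos: [0.4104, 0.1639, 0.0965]
tcp_rot: [[-0.986, 0.169, 0.003], [0.169, 0.986, 0.003], [-0.003, 0.004, -1.0]]
wrist_force: [-0.2, -0.1, -0.7]
width: 0.506
finger_force: 25.0
t 16.8 tcp [0.4104 0.1639 0.0965] yaw_y 80.28 j6 -2.49 w 0.506 F [-0.2 -0.1 -0.7]
(0.5635, 0.0565, 0.036, 180.6) -> [-0.1688 -0.0802  0.0606] roll -100.32
```

```bash
python3 -m creep '[[-0.012,-0.006,0,-7],[-0.024,-0.011,0,-14],[-0.036,-0.017,0,-21],[-0.048,-0.022,0,-28],[-0.06,-0.028,0,-35],[-0.072,-0.034,0,-42],[-0.084,-0.039,0,-49],[-0.096,-0.045,0,-56],[-0.108,-0.05,0,-63],[-0.12,-0.056,0,-70],[-0.132,-0.061,0,-77],[-0.144,-0.067,0,-84],[-0.155,-0.072,0,-91],[-0.165,-0.077,0,-98],[-0.1685,-0.0787,0,-100.3],[-0.1685,-0.0787,0,-100.3],[-0.1685,-0.0787,0,-100.3]]'
python3 -c "
from h import *
rel((.5635,.058,.036,180.6))"
```

```text
time: 18.22
tool_pos: [0.5615, 0.0567, 0.0933]
tcp_rot: [[0.008, -1.0, -0.003], [-1.0, -0.008, -0.001], [0.001, 0.003, -1.0]]
wrist_force: [-0.2, 0.5, -1.3]
width: 0.512
finger_force: 25.0
t 18.2 tcp [0.5615 0.0567 0.0933] yaw_y -179.53 j6 -0.38 w 0.512 F [-0.2  0.5 -1.3]
(0.5635, 0.058, 0.036, 180.6) -> [-0.0013 -0.0022  0.0573] roll -0.13
```

```bash
python3 -m creep '[[-0.0013,-0.0015,0.015,0],[-0.0013,-0.0015,0.035,0],[-0.0013,-0.0015,0.048,0],[-0.0013,-0.0015,0.054,0],[-0.0013,-0.0015,0.058,0],[-0.0013,-0.0015,0.058,0],[-0.0013,-0.0015,0.058,0]]'
python3 -m creep '[[0,0,0,0],[0,0,0,0],[0,0,0,0],[0,0,0,0],[0,0,0,0],[0,0,0,0],[0,0,-0.015,0],[0,0,-0.04,0],[0,0,-0.07,0],[0,0,-0.1,0],[0,0,-0.1,0],[0,0,-0.1,0]]' 0
python3 -c "
from h import *
rel((.4121,.2865,.1,84))"
```

```text
time: 18.8
tool_pos: [0.5643, 0.0586, 0.0374]
tcp_rot: [[0.01, -1.0, 0.001], [-1.0, -0.01, 0.0], [-0.0, -0.001, -1.0]]
wrist_force: [0.1, 0.6, 0.0]
width: 0.517
finger_force: 25.0
time: 19.8
tool_pos: [0.5651, 0.0589, 0.1392]
tcp_rot: [[0.01, -1.0, 0.005], [-1.0, -0.01, 0.002], [-0.002, -0.005, -1.0]]
wrist_force: [0.2, 0.9, -1.2]
width: 0.998
finger_force: 0.0
t 19.8 tcp [0.5651 0.0589 0.1392] yaw_y -179.41 j6 -0.38 w 0.998 F [ 0.2  0.9 -1.2]
(0.4121, 0.2865, 0.1, 84) -> [-0.2291  0.1508  0.0389] roll 96.59
```

```bash
python3 -m creep '[[-0.016,0.011,0,7],[-0.032,0.021,0,14],[-0.048,0.032,0,21],[-0.064,0.042,0,28],[-0.08,0.053,0,35],[-0.096,0.063,0,42],[-0.112,0.074,0,49],[-0.128,0.084,0,56],[-0.144,0.095,0,63],[-0.16,0.105,0,70],[-0.176,0.116,0,77],[-0.192,0.126,0,84],[-0.208,0.137,0,91],[-0.22,0.145,0,96.6],[-0.229,0.151,0,96.6],[-0.229,0.151,0,96.6],[-0.229,0.151,0,96.6]]'
python3 - <<'E'
from h import *
p,d=grab('top');blocks(p,d,yr=(-.15,.7))
rel((.4121,.2865,.014,84))
E
```

```text
time: 21.22
tool_pos: [0.4102, 0.2856, 0.1363]
tcp_rot: [[-0.995, 0.102, -0.001], [0.102, 0.995, -0.001], [0.001, -0.001, -1.0]]
wrist_force: [-1.0, 0.5, -0.6]
width: 1.0
finger_force: 0.0
block xy [564.1  10.9] med [563.4   7.1] size [ 42.6 181.4] top 48.5 long-ang from x -88.9 n 423
block xy [412.1 -90.3] med [410.4 -90.1] size [116.7  38.5] top 36.7 long-ang from x 0.0 n 284
t 21.3 tcp [0.4105 0.2854 0.1365] yaw_y 84.09 j6 -2.61 w 1.002 F [0.2 0.1 0.5]
(0.4121, 0.2865, 0.014, 84) -> [-0.0016  0.0014  0.1225] roll 0.09
```

```bash
python3 -m creep '[[-0.002,0.001,0.03,0],[-0.002,0.001,0.06,0],[-0.002,0.001,0.09,0],[-0.002,0.001,0.11,0],[-0.002,0.001,0.119,0],[-0.002,0.001,0.1225,0],[-0.002,0.001,0.1225,0],[-0.002,0.001,0.1225,0]]'
python3 -m creep '[[0,0,0,0],[0,0,0,0],[0,0,0,0],[0,0,0,0],[0,0,0,0],[0,0,0,0],[0,0,0,0],[0,0,0,0],[0,0,-0.02,0],[0,0,-0.05,0],[0,0,-0.08,0],[0,0,-0.08,0],[0,0,-0.08,0]]' 255 25
python3 -c "
from h import *
rel((.5625,.155,.036,180.6))"
```

```text
time: 21.93
tool_pos: [0.4136, 0.2871, 0.0155]
tcp_rot: [[-0.995, 0.104, 0.001], [0.104, 0.995, 0.001], [-0.001, 0.002, -1.0]]
wrist_force: [-0.1, 0.8, -0.5]
width: 1.0
finger_force: 0.0
time: 23.02
tool_pos: [0.4133, 0.2875, 0.0961]
tcp_rot: [[-0.994, 0.105, 0.002], [0.105, 0.994, 0.003], [-0.002, 0.004, -1.0]]
wrist_force: [-1.1, -0.4, -2.1]
width: 0.512
finger_force: 25.0
t 23.0 tcp [0.4133 0.2875 0.0961] yaw_y 83.98 j6 -2.61 w 0.512 F [-1.1 -0.4 -2.1]
(0.5625, 0.155, 0.036, 180.6) -> [-0.1622 -0.1163  0.06  ] roll -96.62
```

```bash
python3 -m creep '[[-0.012,-0.008,0,-7],[-0.024,-0.016,0,-14],[-0.036,-0.025,0,-21],[-0.048,-0.034,0,-28],[-0.06,-0.042,0,-35],[-0.072,-0.05,0,-42],[-0.084,-0.059,0,-49],[-0.096,-0.068,0,-56],[-0.108,-0.077,0,-63],[-0.12,-0.086,0,-70],[-0.132,-0.095,0,-77],[-0.144,-0.103,0,-84],[-0.155,-0.11,0,-91],[-0.1622,-0.1163,0,-96.6],[-0.1622,-0.1163,0,-96.6],[-0.1622,-0.1163,0,-96.6],[-0.1622,-0.1163,0,-96.6]]'
python3 -c "
from h import *
rel((.5625,.155,.036,180.6))"
```

```text
time: 24.43
tool_pos: [0.5609, 0.1539, 0.0934]
tcp_rot: [[0.008, -1.0, -0.002], [-1.0, -0.008, -0.001], [0.001, 0.002, -1.0]]
wrist_force: [0.4, 0.2, -1.3]
width: 0.516
finger_force: 25.0
t 24.4 tcp [0.5609 0.1539 0.0934] yaw_y -179.54 j6 -0.54 w 0.516 F [ 0.4  0.2 -1.3]
(0.5625, 0.155, 0.036, 180.6) -> [-0.0011 -0.0018  0.0574] roll -0.14
```

Next, place it, go up, and move off to the stick side.

```bash
python3 -m creep '[[-0.0011,-0.0012,0.015,0],[-0.0011,-0.0012,0.035,0],[-0.0011,-0.0012,0.048,0],[-0.0011,-0.0012,0.054,0],[-0.0011,-0.0012,0.058,0],[-0.0011,-0.0012,0.058,0],[-0.0011,-0.0012,0.058,0]]'
python3 -m creep '[[0,0,0,0],[0,0,0,0],[0,0,0,0],[0,0,0,0],[0,0,0,0],[0,0,0,0],[0,0,-0.015,0],[0,0,-0.04,0],[0,0,-0.07,0],[0,0,-0.1,0],[0,0,-0.13,0],[0,0,-0.16,0],[0,0,-0.19,0],[0,0.02,-0.2,0],[0,0.05,-0.2,0],[0,0.08,-0.2,0],[0,0.11,-0.2,0],[0,0.11,-0.2,0],[0,0.11,-0.2,0]]' 0
python3 - <<'E'
from h import *
p,d=grab('top');blocks(p,d,yr=(-.15,.7)); P=cloud('top',d); hsv=cv2.cvtColor(p,cv2.COLOR_BGR2HSV)
cv2.imwrite('pics/t2.png',cv2.resize(p[150:260,200:440],(800,367),interpolation=2))
s=(P[...,1]<-.25)&(P[...,1]>-.56)&(P[...,0]>.35)&(P[...,0]<.55)
# handle bar: dark brown
m=(s&(P[...,2]>.115)&(P[...,2]<.155)&(hsv[...,1]>110)&(hsv[...,2]<130)).astype(np.uint8)
v,u=np.nonzero(m);q=np.array([plane('top',a,b,.135) for a,b in zip(u,v)]);print('bar',len(q),cv2.minAreaRect((q[:,:2]*1000).astype(np.float32)),q.mean(0))
so=s&(hsv[...,0]>8)&(hsv[...,0]<28)&(hsv[...,2]>140)&(P[...,2]>.04)&(P[...,2]<.085)&(P[...,1]<-.42)
v,u=np.nonzero(so);q=np.array([plane('top',a,b,.063) for a,b in zip(u,v)]);print('sole',len(q),cv2.minAreaRect((q[:,:2]*1000).astype(np.float32)),q.mean(0),np.median(P[so][:,2]))
rel((.441,-.379,.25,180))
E
```

```text
time: 25.02
tool_pos: [0.5633, 0.1555, 0.0371]
tcp_rot: [[0.01, -1.0, 0.001], [-1.0, -0.01, 0.0], [-0.0, -0.001, -1.0]]
wrist_force: [-0.5, 0.8, -1.1]
width: 0.515
finger_force: 25.0
time: 26.6
tool_pos: [0.4521, 0.1539, 0.2373]
tcp_rot: [[0.012, -1.0, 0.001], [-1.0, -0.012, 0.001], [-0.001, -0.001, -1.0]]
wrist_force: [0.2, 0.7, 0.1]
width: 1.003
finger_force: 0.0
block xy [564.   12.9] med [563.1   7.1] size [ 42.5 185.1] top 48.2 long-ang from x -88.8 n 424
block xy [411.9 -90.4] med [410.5 -89.9] size [ 38.4 116.8] top 36.7 long-ang from x -0.6 n 270
bar 147 ((443.7857360839844, -374.6509094238281), (103.98738861083984, 17.979923248291016), 87.34740447998047) [ 0.44382682 -0.3761705   0.135     ]
sole 228 ((479.2565002441406, -485.8032531738281), (112.83152770996094, 119.3935317993164), 89.00372314453125) [ 0.43753468 -0.49488196  0.063     ] 0.06112735487862686
t 26.6 tcp [0.4531 0.1542 0.2372] yaw_y -179.36 j6 -0.66 w 0.999 F [ 1.2 -0.2  0. ]
(0.441, -0.379, 0.25, 180) -> [ 0.533   0.018  -0.0132] roll 0.64
```

View pics/t2.png

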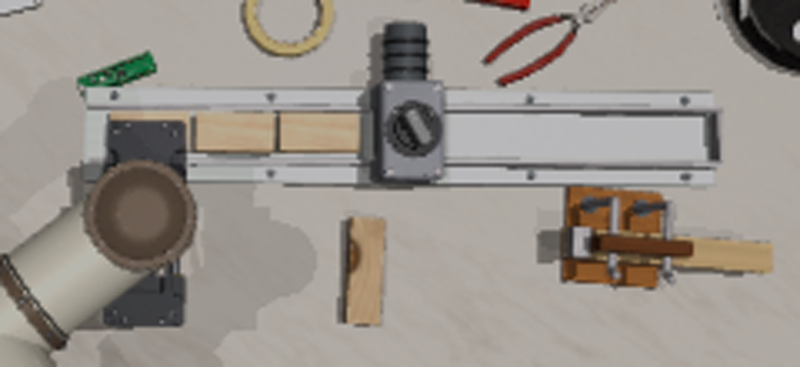

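Blocks A and B sit in the infeed channel clear of the hood, at crop px (320,132) and (235,132). C is at about (150,118) under the gripper, and the stick hangs at (645,245). I'll move above the stick.

```bash
python3 -m creep '[[0.035,0.001,0,0],[0.07,0.002,0,0],[0.105,0.003,0,0],[0.14,0.004,0,0],[0.175,0.005,0,0],[0.21,0.006,0,0],[0.245,0.007,0,0],[0.28,0.008,0,0],[0.315,0.009,0,0],[0.35,0.01,0,0],[0.385,0.011,0,1],[0.42,0.012,0,2],[0.455,0.013,0,3],[0.49,0.014,0,3.3],[0.515,0.015,0,3.3],[0.529,0.0157,0,3.3],[0.529,0.0157,0,3.3],[0.529,0.0157,0,3.3],[0.529,0.0157,0,3.3]]'
python3 - <<'E'
from h import *
rel((.4437,-.375,.106,177.35))
p,d=grab('side'); np.savez('side1.npz',p=p,d=d); P=cloud('side',d);hsv=cv2.cvtColor(p,cv2.COLOR_BGR2HSV)
cv2.imwrite('pics/s2.png',cv2.resize(p[180:330,200:400],(800,600),interpolation=2))
p,d=grab('top');blocks(p,d,yr=(-.15,.7))
E
```

```text
time: 28.23
tool_pos: [0.443, -0.3748, 0.2362]
tcp_rot: [[-0.047, -0.999, -0.0], [-0.999, 0.047, 0.001], [-0.0, 0.0, -1.0]]
wrist_force: [-0.1, 0.6, 1.0]
width: 1.003
finger_force: 0.0
t 28.2 tcp [ 0.443  -0.3748  0.2362] yaw_y 177.3 j6 0.38 w 1.003 F [-0.1  0.6  1. ]
(0.4437, -0.375, 0.106, 177.35) -> [ 0.0003 -0.0008  0.1302] roll -0.05
block xy [562.7 158. ] med [562.8 157.8] size [38.6 83.2] top 48.5 long-ang from x -89.2 n 194
block xy [564.   12.7] med [563.4   3.3] size [ 42.2 185.2] top 48.4 long-ang from x -88.8 n 432
block xy [411.  -90.5] med [410.1 -89.8] size [ 38.  119.3] top 36.3 long-ang from x -2.5 n 272
```

View pics/s2.png

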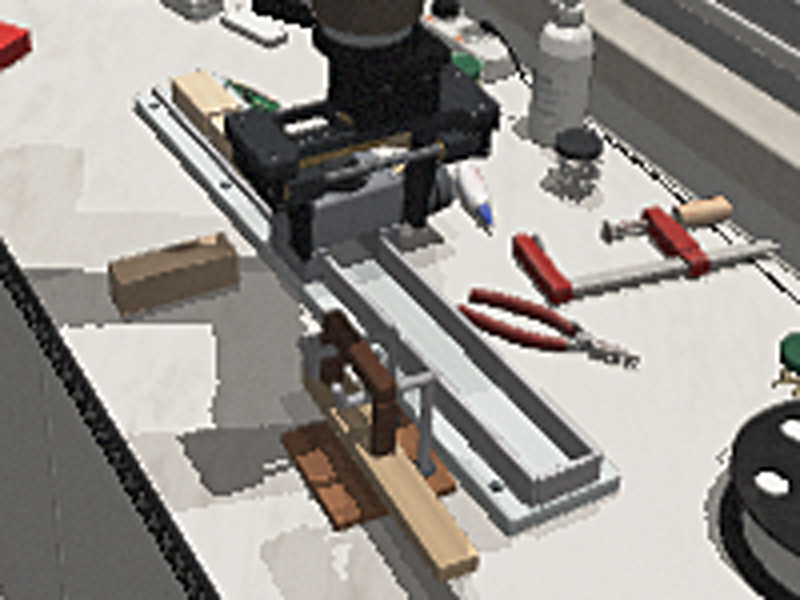

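The side view shows the gripper above the handle bar (px 355,360), with the stick level on both hooks and the way down clear.

```bash
python3 -m creep '[[0,-0.0008,0.03,0],[0,-0.0008,0.06,0],[0,-0.0008,0.09,0],[0,-0.0008,0.11,0],[0,-0.0008,0.122,0],[0,-0.0008,0.1295,0],[0,-0.0008,0.1295,0],[0,-0.0008,0.1295,0]]'
python3 -m creep '[[0,0,0,0],[0,0,0,0],[0,0,0,0],[0,0,0,0],[0,0,0,0],[0,0,0,0],[0,0,0,0],[0,0,0,0],[0,0,0,0],[0,0,0,0],[0,0,0,0],[0,0,0,0],[0,0,0,0]]' 255 55
python3 -c "
from h import *
rel()"
```

```text
time: 29.0
tool_pos: [0.4442, -0.3749, 0.1077]
tcp_rot: [[-0.046, -0.999, 0.001], [-0.999, 0.046, -0.001], [0.001, -0.001, -1.0]]
wrist_force: [0.2, 0.2, 0.4]
width: 1.002
finger_force: 0.0
time: 30.08
tool_pos: [0.4436, -0.3752, 0.1071]
tcp_rot: [[-0.047, -0.999, 0.0], [-0.999, 0.047, -0.0], [0.0, -0.0, -1.0]]
wrist_force: [0.4, -0.0, -0.5]
width: 0.202
finger_force: 54.9
t 30.1 tcp [ 0.4436 -0.3752  0.1071] yaw_y 177.29 j6 0.38 w 0.202 F [ 0.4 -0.  -0.5]
```

```bash
python3 -m creep '[[0,0,-0.006,0],[0,0,-0.014,0],[0,0,-0.022,0],[0,0,-0.027,0],[0,0,-0.027,0],[0,0,-0.027,0],[0,0.006,-0.027,0],[0,0.018,-0.027,0],[0,0.034,-0.027,0],[0,0.05,-0.027,0],[0,0.066,-0.027,0],[0,0.08,-0.027,0],[0,0.085,-0.027,0],[0,0.085,-0.045,0],[0,0.085,-0.075,0],[0,0.085,-0.105,0],[0,0.085,-0.125,0],[0,0.085,-0.13,0],[0,0.085,-0.13,0],[0,0.085,-0.13,0]]'
python3 - <<'E'
from h import *
rel((.5655-.0107*.495,-.13+.495,.237,180.6),(.5655-.0107*.495,-.13+.515,.085,180.6))
p,d=grab('side');cv2.imwrite('pics/s3.png',cv2.resize(p[130:330,160:426],(800,600),interpolation=2))
E
```

```text
time: 31.75
tool_pos: [0.358, -0.3705, 0.2357]
tcp_rot: [[-0.048, -0.999, -0.001], [-0.999, 0.048, 0.002], [-0.002, 0.001, -1.0]]
wrist_force: [-0.2, 0.5, -0.9]
width: 0.201
finger_force: 54.9
t 31.8 tcp [ 0.358  -0.3705  0.2357] yaw_y 177.26 j6 0.44 w 0.201 F [-0.2  0.5 -0.9]
(0.5602035, 0.365, 0.237, 180.6) -> [-7.443e-01 -1.668e-01 -3.000e-04] roll -3.34
(0.5602035, 0.385, 0.085, 180.6) -> [-0.7641 -0.1661  0.1517] roll -3.34
```

View pics/s3.png

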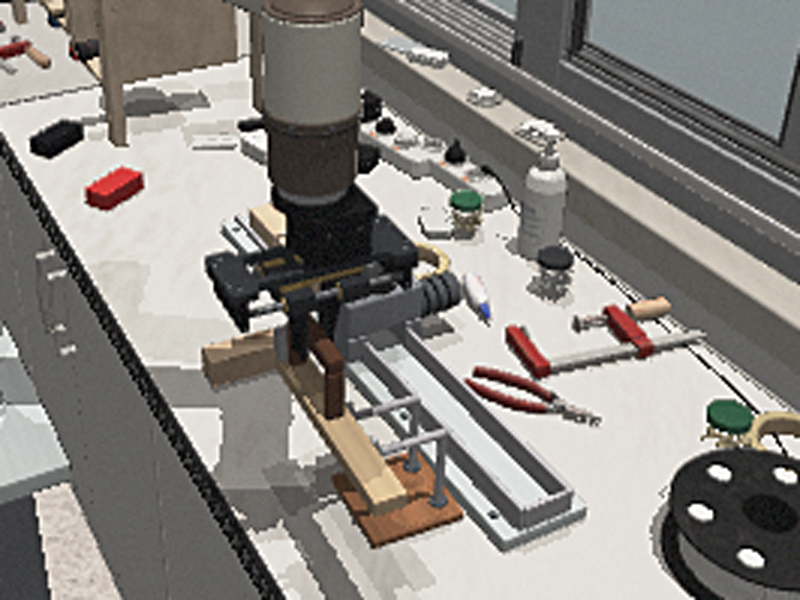

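The stick is free of the hooks, level and firmly held (crop px 325,360). I'll carry it over to the infeed end.

```bash
python3 -m creep '[[-0.02,-0.003,0,0],[-0.05,-0.008,0,0],[-0.08,-0.015,0,0],[-0.11,-0.023,0,0],[-0.14,-0.03,0,0],[-0.17,-0.036,0,0],[-0.2,-0.043,0,0],[-0.23,-0.05,0,0],[-0.26,-0.056,0,0],[-0.29,-0.063,0,0],[-0.32,-0.07,0,0],[-0.35,-0.076,0,0],[-0.38,-0.083,0,0],[-0.41,-0.09,0,0],[-0.44,-0.096,0,0],[-0.47,-0.103,0,0],[-0.5,-0.11,0,0],[-0.53,-0.116,0,-1],[-0.56,-0.123,0,-2],[-0.59,-0.13,0,-3.3]]'
python3 -m creep '[[-0.03,-0.007,0,0],[-0.06,-0.014,0,0],[-0.09,-0.02,0,0],[-0.12,-0.026,0,0],[-0.15,-0.03,0,0],[-0.165,-0.033,0,0],[-0.165,-0.033,0,0],[-0.165,-0.033,0,0],[-0.165,-0.033,0,0]]'
python3 - <<'E'
from h import *
rel((.5655-.0107*.515,-.13+.515,.086,180.6))
p,d=grab('top');blocks(p,d,yr=(-.15,.7))
E
```

```text
time: 33.47
tool_pos: [0.5157, 0.2131, 0.2346]
tcp_rot: [[0.011, -1.0, -0.004], [-1.0, -0.011, -0.002], [0.002, 0.004, -1.0]]
wrist_force: [0.6, -1.4, -2.0]
width: 0.203
finger_force: 54.9
time: 34.22
tool_pos: [0.5472, 0.3765, 0.2351]
tcp_rot: [[0.01, -1.0, -0.003], [-1.0, -0.01, -0.003], [0.003, 0.003, -1.0]]
wrist_force: [-0.5, -0.4, -1.5]
width: 0.197
finger_force: 54.9
t 34.2 tcp [0.5472 0.3765 0.2351] yaw_y -179.43 j6 -0.84 w 0.197 F [-0.5 -0.4 -1.5]
(0.5599895, 0.385, 0.086, 180.6) -> [-0.0088 -0.0133  0.1491] roll -0.03
block xy [562.8 158. ] med [562.5 157.9] size [38.4 83. ] top 48.9 long-ang from x -88.7 n 187
block xy [563.9  12.6] med [562.2   6.8] size [ 42.4 185.4] top 48.1 long-ang from x -88.8 n 420
block xy [411.8 -90.5] med [412.1 -90.2] size [ 38.  117.5] top 37.1 long-ang from x -2.4 n 276
```

```bash
python3 -m creep '[[-0.009,-0.0125,0,0],[-0.009,-0.0125,0.03,0],[-0.009,-0.0125,0.06,0],[-0.009,-0.0125,0.09,0],[-0.009,-0.0125,0.115,0],[-0.009,-0.0125,0.13,0],[-0.009,-0.0125,0.14,0],[-0.009,-0.0125,0.146,0],[-0.009,-0.0125,0.147,0],[-0.009,-0.0125,0.147,0],[-0.009,-0.0125,0.147,0]]'
python3 - <<'E'
from h import *
rel((.5655-.0107*.515,-.13+.515,.086,180.6),(.5655-.0107*.10,-.13+.10,.086,180.6))
p,d=grab('side');cv2.imwrite('pics/s4.png',cv2.resize(p[110:260,130:330],(800,600),interpolation=2))
E
```

```text
time: 35.18
tool_pos: [0.5609, 0.3869, 0.0917]
tcp_rot: [[0.01, -1.0, 0.002], [-1.0, -0.01, 0.002], [-0.002, -0.002, -1.0]]
wrist_force: [0.1, 0.2, -1.1]
width: 0.202
finger_force: 54.9
t 35.2 tcp [0.5609 0.3869 0.0917] yaw_y -179.41 j6 -0.83 w 0.202 F [ 0.1  0.2 -1.1]
(0.5599895, 0.385, 0.086, 180.6) -> [0.0019 0.001  0.0057] roll -0.01
(0.56443, -0.03, 0.086, 180.6) -> [0.417  0.0008 0.0049] roll -0.01
```

View pics/s4.png

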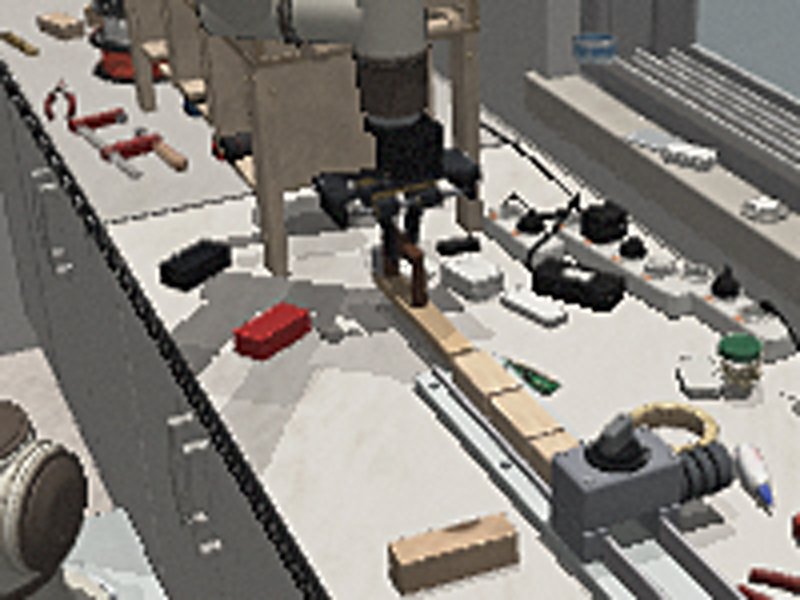

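The stick lies in line with the channel and the three offcuts (px 430-560, 330-450). I'll lower it a little and push.

```bash
python3 -m creep '[[0,0.001,0.003,0],[0,0.001,0.005,0],[0,0.001,0.005,0],[0.008,0.001,0.005,0],[0.016,0.001,0.005,0],[0.024,0.001,0.005,0],[0.032,0.001,0.005,0],[0.04,0.001,0.005,0],[0.05,0.001,0.005,0],[0.06,0.001,0.005,0],[0.07,0.001,0.005,0],[0.08,0.001,0.005,0],[0.09,0.001,0.005,0],[0.1,0.001,0.005,0],[0.11,0.001,0.005,0],[0.12,0.001,0.005,0]]'
python3 - <<'E'
from h import *
rel((.5655-.0107*.10,-.13+.10,.086,180.6))
E
```

```text
time: 36.57
tool_pos: [0.5604, 0.2654, 0.0851]
tcp_rot: [[0.01, -1.0, 0.0], [-1.0, -0.01, 0.0], [-0.0, -0.0, -1.0]]
wrist_force: [-0.4, 1.8, -1.8]
width: 0.203
finger_force: 54.9
t 36.6 tcp [0.5604 0.2654 0.0851] yaw_y -179.41 j6 -0.69 w 0.203 F [-0.4  1.8 -1.8]
(0.56443, -0.03, 0.086, 180.6) -> [ 0.2955 -0.001  -0.0009] roll -0.01
```

Pushing force is small (about 2 N), so I'll continue.

```bash
python3 -m creep '[[0.008,-0.0005,-0.001,0],[0.016,-0.0005,-0.001,0],[0.026,-0.0005,-0.001,0],[0.036,-0.0005,-0.001,0],[0.046,-0.0005,-0.001,0],[0.056,-0.0005,-0.001,0],[0.066,-0.0005,-0.001,0],[0.076,-0.0005,-0.001,0],[0.086,-0.0005,-0.001,0],[0.096,-0.0005,-0.001,0],[0.106,-0.0005,-0.001,0],[0.116,-0.0005,-0.001,0],[0.126,-0.0005,-0.001,0],[0.136,-0.0005,-0.001,0],[0.146,-0.0005,-0.001,0]]'
python3 - <<'E'
from h import *
rel((.5655-.0107*.10,-.13+.10,.086,180.6))
p,d=grab('top');blocks(p,d,yr=(-.5,.7))
E
```

```text
time: 37.82
tool_pos: [0.5623, 0.1195, 0.086]
tcp_rot: [[0.01, -1.0, -0.0], [-1.0, -0.01, -0.0], [0.0, 0.0, -1.0]]
wrist_force: [-0.0, 1.1, -2.1]
width: 0.202
finger_force: 54.9
t 37.8 tcp [0.5623 0.1195 0.086 ] yaw_y -179.41 j6 -0.48 w 0.202 F [-0.   1.1 -2.1]
(0.56443, -0.03, 0.086, 180.6) -> [ 1.495e-01 -5.000e-04  1.000e-04] roll -0.01
block xy [565.7  -8.4] med [562.4  -4.8] size [ 42.2 174.2] top 42.9 long-ang from x -89.8 n 280
block xy [ 567.5 -246.4] med [ 568.  -245.8] size [ 38.7 139.1] top 48.4 long-ang from x -89.0 n 306
block xy [411.9 -90.4] med [410.1 -90.2] size [ 37.9 116.8] top 37.0 long-ang from x -1.1 n 274
block xy [ 445.9 -399.6] med [ 446.6 -399.2] size [61.3 41.8] top 14.7 long-ang from x 11.8 n 66
block xy [ 434.3 -348.4] med [ 426.3 -341.6] size [51.  59.1] top 14.3 long-ang from x -1.5 n 63
```

```bash
python3 -m creep '[[0.008,-0.0005,0,0],[0.018,-0.0005,0,0],[0.028,-0.0005,0,0],[0.038,-0.0005,0,0],[0.048,-0.0005,0,0],[0.058,-0.0005,0,0],[0.068,-0.0005,0,0],[0.078,-0.0005,0,0],[0.088,-0.0005,0,0],[0.098,-0.0005,0,0],[0.108,-0.0005,0,0],[0.118,-0.0005,0,0],[0.128,-0.0005,0,0],[0.136,-0.0005,0,0],[0.142,-0.0005,0,0],[0.146,-0.0005,0,0],[0.148,-0.0005,0,0],[0.148,-0.0005,0,0],[0.148,-0.0005,0,0]]'
python3 - <<'E'
from h import *
rel((.556,.3,.086,180.6),(.5605,.365,.237,180.6))
p,d=grab('top');blocks(p,d,yr=(-.5,.7))
E
```

```text
time: 39.45
tool_pos: [0.5642, -0.0277, 0.086]
tcp_rot: [[0.01, -1.0, -0.001], [-1.0, -0.01, -0.0], [0.0, 0.001, -1.0]]
wrist_force: [-0.7, -0.5, -2.6]
width: 0.204
finger_force: 54.9
t 39.5 tcp [ 0.5642 -0.0277  0.086 ] yaw_y -179.41 j6 -0.23 w 0.204 F [-0.7 -0.5 -2.6]
(0.556, 0.3, 0.086, 180.6) -> [-3.277e-01  4.800e-03 -1.000e-04] roll -0.01
(0.5605, 0.365, 0.237, 180.6) -> [-3.926e-01 -2.000e-04 -1.512e-01] roll -0.01
block xy [ 568.5 -277.1] med [ 568.1 -281.1] size [ 42.  199.5] top 48.0 long-ang from x -90.0 n 434
block xy [ 570.7 -422.2] med [ 570.7 -421.6] size [83.2 44. ] top 48.1 long-ang from x 87.7 n 198
block xy [412.  -90.5] med [413.9 -90.4] size [ 38.  117.4] top 36.7 long-ang from x -1.9 n 274
```

Blocks sit at y ≈ -0.20 to -0.465, consistent with being clear of the exit at -0.165. I'll withdraw the stick straight back, lift it, then confirm.

```bash
python3 -m creep '[[-0.015,0,0,0],[-0.035,0,0,0],[-0.06,0,0,0],[-0.085,0,0,0],[-0.11,0,0,0],[-0.13,0,0,0],[-0.145,0,0,0],[-0.15,0,0,0],[-0.15,0,-0.02,0],[-0.15,0,-0.05,0],[-0.15,0,-0.08,0],[-0.15,0,-0.11,0],[-0.15,0,-0.14,0],[-0.15,0,-0.15,0],[-0.15,0,-0.15,0],[-0.15,0,-0.15,0]]'
python3 - <<'E'
from h import *
rel((.358,-.3705,.2357,177.29))
p,d=grab('top');blocks(p,d,yr=(-.5,.7))
cv2.imwrite('pics/t3.png',cv2.resize(p[150:260,200:440],(800,367),interpolation=2))
E
```

```text
time: 40.83
tool_pos: [0.5621, 0.1221, 0.2351]
tcp_rot: [[0.009, -1.0, -0.002], [-1.0, -0.009, 0.0], [-0.0, 0.002, -1.0]]
wrist_force: [-0.4, 0.8, -2.3]
width: 0.203
finger_force: 54.9
t 40.8 tcp [0.5621 0.1221 0.2351] yaw_y -179.46 j6 -0.49 w 0.203 F [-0.4  0.8 -2.3]
(0.358, -0.3705, 0.2357, 177.29) -> [ 0.4907  0.2087 -0.0005] roll 3.25
block xy [ 568.5 -286.6] med [ 568.8 -287.5] size [ 42.3 180.6] top 48.2 long-ang from x -90.0 n 427
block xy [ 570.9 -422.8] med [ 567.6 -424.1] size [45.4 82.3] top 48.0 long-ang from x -90.0 n 207
block xy [411.9 -90.6] med [410.  -89.9] size [ 38.1 117.3] top 36.5 long-ang from x -1.6 n 283
```

View pics/t3.png

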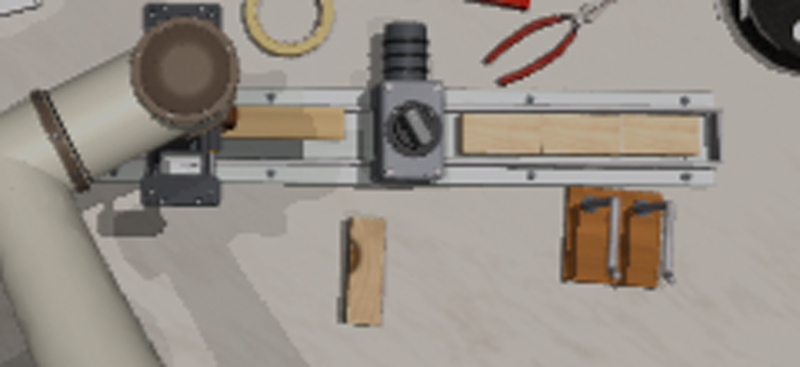

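All three flats lie on the outfeed bed (crop px 460-700, 135), with a visible gap from the hood. The stand is empty and the thick offcut untouched. I'll return the stick.

```bash
python3 -m creep '[[0.015,0.015,0,0],[0.035,0.035,0,0],[0.06,0.055,0,0],[0.085,0.075,0,0],[0.11,0.095,0,0],[0.135,0.115,0,0],[0.16,0.135,0,0],[0.185,0.155,0,0],[0.215,0.17,0,0],[0.245,0.185,0,0],[0.275,0.2,0,0],[0.305,0.209,0,0],[0.335,0.209,0,0.5],[0.365,0.209,0,1],[0.395,0.209,0,1.5],[0.425,0.209,0,2],[0.455,0.209,0,2.5],[0.48,0.209,0,3],[0.49,0.209,0,3.25],[0.4907,0.209,0,3.25]]'
python3 -m creep '[[0,0,0,0],[0,0,0,0],[0,0,0,0]]'
python3 - <<'E'
from h import *
rel((.3586,-.3712,.1345,177.29),(.4436,-.3752,.1345,177.29),(.4436,-.3752,.1071,177.29))
E
```

```text
time: 42.55
tool_pos: [0.3578, -0.3714, 0.2332]
tcp_rot: [[-0.05, -0.999, -0.005], [-0.999, 0.05, 0.003], [-0.003, 0.005, -1.0]]
wrist_force: [-0.1, 0.3, -2.3]
width: 0.2
finger_force: 54.9
time: 42.8
tool_pos: [0.3587, -0.3692, 0.2357]
tcp_rot: [[-0.045, -0.999, -0.001], [-0.999, 0.045, 0.001], [-0.001, 0.001, -1.0]]
wrist_force: [0.6, 0.2, -2.4]
width: 0.199
finger_force: 54.9
t 42.8 tcp [ 0.3587 -0.3692  0.2357] yaw_y 177.41 j6 0.44 w 0.199 F [ 0.6  0.2 -2.4]
(0.3586, -0.3712, 0.1345, 177.29) -> [ 0.0021 -0.      0.1012] roll 0.12
(0.4436, -0.3752, 0.1345, 177.29) -> [ 0.0022 -0.0851  0.1011] roll 0.12
(0.4436, -0.3752, 0.1071, 177.29) -> [ 0.0023 -0.0852  0.1285] roll 0.12
```

```bash
python3 -m creep '[[0.0021,0,0.02,0.1],[0.0021,0,0.045,0.1],[0.0021,0,0.07,0.1],[0.0021,0,0.09,0.1],[0.0021,0,0.1005,0.1],[0.0021,0,0.1005,0.1],[0.0021,0,0.1005,0.1],[0.0021,0,0.1005,0.1]]'
python3 - <<'E'
from h import *
rel((.3586,-.3712,.1345,177.29),(.4436,-.3752,.1345,177.29))
p,d=grab('top');cv2.imwrite('pics/t4.png',cv2.resize(p[185:250,340:440],(800,520),interpolation=2))
E
```

```text
time: 43.47
tool_pos: [0.3598, -0.3725, 0.1369]
tcp_rot: [[-0.047, -0.999, 0.002], [-0.999, 0.047, -0.002], [0.001, -0.002, -1.0]]
wrist_force: [-0.0, 1.1, -1.7]
width: 0.201
finger_force: 54.9
t 43.5 tcp [ 0.3598 -0.3725  0.1369] yaw_y 177.31 j6 0.44 w 0.201 F [-0.   1.1 -1.7]
(0.3586, -0.3712, 0.1345, 177.29) -> [-0.0013  0.0012  0.0024] roll 0.02
(0.4436, -0.3752, 0.1345, 177.29) -> [-0.0012 -0.0839  0.0025] roll 0.02
```

View pics/t4.png

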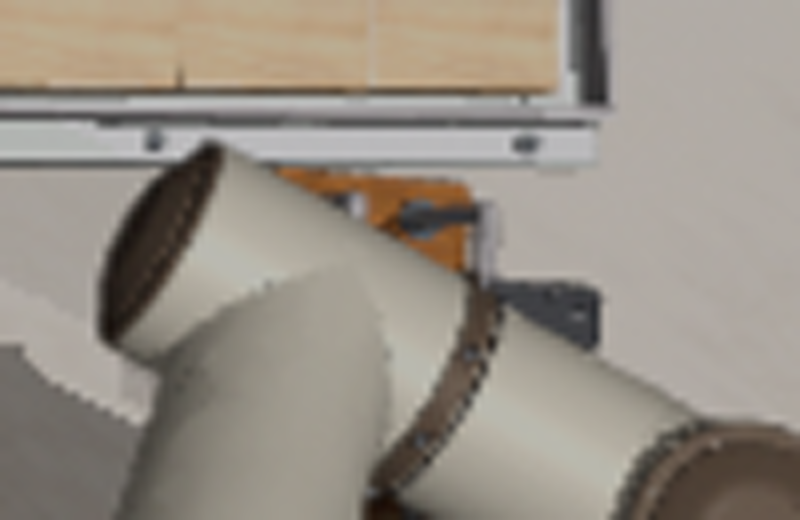

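The arm hides the stick from above, so I'll advance slowly and watch the force.

```bash
python3 -m creep '[[-0.001,-0.006,0.0015,0],[-0.001,-0.014,0.0015,0],[-0.001,-0.022,0.0015,0],[-0.001,-0.03,0.0015,0],[-0.001,-0.038,0.0015,0],[-0.001,-0.046,0.0015,0],[-0.001,-0.054,0.0015,0],[-0.001,-0.062,0.0015,0],[-0.001,-0.07,0.0015,0],[-0.001,-0.077,0.0015,0],[-0.001,-0.082,0.0015,0],[-0.001,-0.0835,0.0015,0],[-0.001,-0.0835,0.0015,0],[-0.001,-0.0835,0.0015,0]]'
python3 - <<'E'
from h import *
rel((.4436,-.3752,.1065,177.29))
p,d=grab('side');cv2.imwrite('pics/s5.png',cv2.resize(p[200:340,220:400],(800,600),interpolation=2))
E
```

```text
time: 44.68
tool_pos: [0.442, -0.3753, 0.1339]
tcp_rot: [[-0.048, -0.999, -0.0], [-0.999, 0.048, 0.0], [-0.0, 0.0, -1.0]]
wrist_force: [1.0, 0.0, -2.5]
width: 0.202
finger_force: 54.9
t 44.7 tcp [ 0.442  -0.3753  0.1339] yaw_y 177.23 j6 0.38 w 0.202 F [ 1.   0.  -2.5]
(0.4436, -0.3752, 0.1065, 177.29) -> [-0.0002 -0.0016  0.0274] roll -0.06
```

View pics/s5.png

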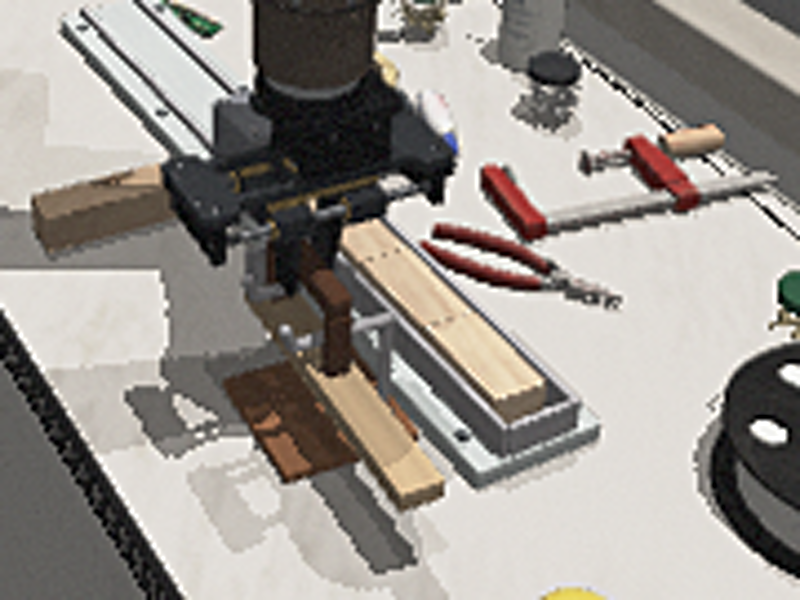

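The near hook passes through the window behind the front post (free end at px 290,335), and the bar sits above the hooks. I'll lower it onto them.

```bash
python3 -m creep '[[0,-0.0012,0.007,0],[0,-0.0012,0.014,0],[0,-0.0012,0.02,0],[0,-0.0012,0.024,0],[0,-0.0012,0.0265,0],[0,-0.0012,0.0265,0],[0,-0.0012,0.0265,0],[0,-0.0012,0.0265,0]]'
```

```text
time: 45.4
tool_pos: [0.4436, -0.3756, 0.1075]
tcp_rot: [[-0.048, -0.999, 0.0], [-0.999, 0.048, -0.0], [0.0, -0.0, -1.0]]
wrist_force: [0.3, -1.2, -2.0]
width: 0.201
finger_force: 54.9
```

```bash
python3 -m creep '[[0,0,0.0005,0],[0,0,0.001,0],[0,0,0.001,0],[0,0,0.001,0]]'
python3 -m creep '[[0,0,0,0],[0,0,0,0],[0,0,0,0],[0,0,0,0],[0,0,0,0],[0,0,0,0],[0,0,0,0],[0,0,0,0],[0,0,0,0],[0,0,0,0],[0,0,-0.01,0],[0,0,-0.03,0],[0,0,-0.06,0],[0,0,-0.09,0],[0,0,-0.12,0],[0,0,-0.15,0],[0,0,-0.18,0],[0,0,-0.18,0],[0,0,-0.18,0]]' 0
python3 -m creep '[[-0.03,0.02,0,0],[-0.06,0.04,0,0],[-0.09,0.05,0,0],[-0.12,0.05,0,0],[-0.15,0.05,0,0],[-0.18,0.05,0,0],[-0.21,0.05,0,0],[-0.24,0.05,0,0],[-0.27,0.05,0,0],[-0.3,0.05,0,0],[-0.33,0.05,0,0],[-0.36,0.05,0,0],[-0.39,0.05,0,0],[-0.42,0.05,0,0],[-0.45,0.05,0,0],[-0.48,0.05,0,0],[-0.48,0.05,0,0],[-0.48,0.05,0,0]]'
python3 - <<'E'
from h import *
p,d=grab('top');blocks(p,d,yr=(-.5,.7))
q,_=grab('side')
cv2.imwrite('pics/f.png',np.hstack([cv2.resize(p[150:260,260:440],(400,300),interpolation=2),cv2.resize(q[200:340,220:400],(400,300),interpolation=2)]))
P=cloud('top',d);hsv=cv2.cvtColor(p,cv2.COLOR_BGR2HSV)
s=(P[...,1]<-.25)&(P[...,1]>-.56)&(P[...,0]>.35)&(P[...,0]<.55)
m=(s&(P[...,2]>.115)&(P[...,2]<.155)&(hsv[...,1]>110)&(hsv[...,2]<130))
v,u=np.nonzero(m);q=np.array([plane('top',a,b,.135) for a,b in zip(u,v)]);print('bar',len(q),cv2.minAreaRect((q[:,:2]*1000).astype(np.float32)),np.median(P[m][:,2]))
m=(P[...,2]>.133)&(P[...,2]<.16)&(P[...,0]>.5)&(P[...,0]<.62)&(abs(P[...,1]+.13)<.04)
v,u=np.nonzero(m);q=np.array([plane('top',a,b,.147) for a,b in zip(u,v)]);print('knob',cv2.minAreaRect((q[:,:2]*1000).astype(np.float32)))
rel()
E
```

```text
time: 45.73
tool_pos: [0.4436, -0.3756, 0.107]
tcp_rot: [[-0.048, -0.999, 0.0], [-0.999, 0.048, -0.0], [0.0, -0.001, -1.0]]
wrist_force: [-0.2, 1.4, 1.9]
width: 0.203
finger_force: 54.9
time: 47.32
tool_pos: [0.4442, -0.3759, 0.2897]
tcp_rot: [[-0.048, -0.999, 0.005], [-0.999, 0.048, -0.003], [0.002, -0.005, -1.0]]
wrist_force: [-0.5, -0.8, -0.8]
width: 0.999
finger_force: 0.0
time: 48.82
tool_pos: [0.4159, 0.1072, 0.2855]
tcp_rot: [[-0.045, -0.999, -0.002], [-0.999, 0.045, -0.001], [0.001, 0.002, -1.0]]
wrist_force: [0.4, -0.9, -0.0]
width: 0.998
finger_force: 0.0
block xy [ 568.3 -286.1] med [ 568.4 -284.6] size [ 42.3 180.4] top 48.3 long-ang from x -90.0 n 403
block xy [ 570.5 -423.3] med [ 570.7 -421.3] size [86.  43.8] top 48.5 long-ang from x 87.6 n 214
block xy [411.8 -90.9] med [409.8 -89.7] size [ 38.7 117.5] top 36.2 long-ang from x -1.6 n 285
bar 148 ((443.7890319824219, -374.5796813964844), (104.12998962402344, 17.979923248291016), 87.34740447998047) 0.13279754984556802
knob ((565.5148315429688, -130.35516357421875), (41.25687789916992, 16.934341430664062), 34.180030822753906)
t 48.9 tcp [0.4161 0.1058 0.2858] yaw_y 177.24 j6 -0.68 w 0.996 F [-0.1  0.5 -0.1]
```

View pics/f.png

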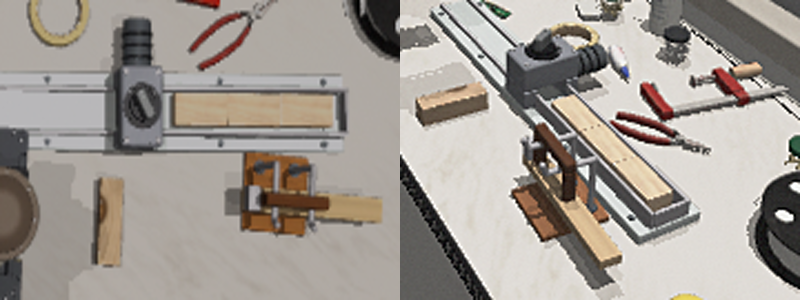

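The stick is back on both hooks (right crop px 555,165) at the same pose as at the start. All three flats are on the outfeed, clear of the hood, the knob is at the third click, and the thick offcut hasn't moved.

```bash
python3 -c "
from bench import finish_job
print(finish_job())"
```

```text
the job is handed in; nothing more can be done
None
```

The job is done and handed in: knob three clicks clockwise, all three flats on the outfeed bed clear of the hood, push stick back on both hooks, thick offcut untouched (about 49 s of the 210 s limit).

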